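# Set north on a wind vane

### The job

Set north on the wind vane: gently push the vane round with a fingertip until its cone nose points straight out over the pointed end of its plywood base, and take the finger away. Then, with the vane still pointing there, press the round button of the plywood button box fully down to store north and let it go. Grip and lift nothing, do not shift the stand or the button box from its place, and leave the other things on the bench alone.

Things in the scene. Friction and masses are not known exactly. Their poses are not given: they have to be found in the camera images.
- stand: Wind vane's stand, 0.9 kg, loose: 18 mm plywood base 90 mm wide (y), straight from 55 mm behind the vane's axis to 55 mm ahead, then closing in a right-angled point (+x: north) with a dark engraved line to it. On it a round black sensor body, radius under 35 mm, up to 90 mm high. Origin: under the base, on the vane's upright axis; z up, +x to the base's point.
- north (a point): Tip of the base's pointed end: 100 mm along the stand's +x from the axis, on the base's top, 18 mm above the bench.
- vane (a joint): Turn of the black vane about its upright axis, rad, anticlockwise seen from above. 0 or any multiple of 2 pi: the nose points over the base's point. No stops; starts at 0.8 to 5.48. Bearing friction of 0.02 Nm (0.2 N at the fin) holds it where it is left: no coasting, no springing back. Hub radius 21 mm, up to 118 mm above the bench; level boom 10 mm thick, its middle 105 mm above the bench.
- vane_tip (a point): Tip of the vane's cone nose, 115 mm from the axis and 105 mm above the bench. The cone is 40 mm long and 26 mm thick at its root.
- vane_tail (a point): Middle of the tail fin, 95 mm from the axis, opposite the nose, 115 mm above the bench. The fin is an upright plate 4 mm thick, 85 to 145 mm above the bench, from 70 to 120 mm from the axis at full height, with a pointed leading edge reaching in to 40 mm.
- button_box: Plywood box 70 x 70 mm with a white lid, its top 48 mm above the bench, about 0.3 kg, loose, with a round push button in the middle of the top. Origin: centre of its underside.
- button (a joint): Travel of the push button, m: 0 is out, 0.006 is fully down. Springs back; fully down takes 4 N. Count it as pressed from 0.0045 on.
- button_top (a point): Middle of the top face of the button's white cap, 30 mm wide, 70 mm above the bench, in a black ring 46 mm wide that stands 12 mm above the lid. The cap moves straight down 6 mm.
- knob_box: The same plywood box, but with a black knob on top, 75 mm high in all. Not part of the job. Origin: centre of its underside.
- anemometer: Cup anemometer, three black cups turning on a rectangular plywood base 110 x 90 mm; 80 mm radius, 116 mm high. Not part of the job. Origin: centre of its underside.
- screwdriver: Screwdriver 190 mm long with a yellow handle 26 mm thick, lying. Not part of the job. Origin: below its middle, on the bench.
- pliers: Pliers about 155 mm long, 16 mm thick, lying. Not part of the job. Origin: on the bench under the pivot.
There are look-alikes about, which are no part of the job. Leave any pink or turquoise look-alike of the button_box alone.

How it is judged:
On the way, in this order (a step that is already met when the one before it is completed fails the run):
1. the vane points out over the base's point, within 6 degrees, at rest and with the fingers off it (x of vane_tip in the frame of stand above 0 m and y of vane_tip in the frame of stand between -0.012 and 0.012 m and contact force between the fingers and stand below 0.05 N and velocity of joint vane between -0.05 and 0.05 rad/s), for 0.2 s.
2. the button is pressed fully down (4.5 mm or more) while the vane still points there (x of vane_tip in the frame of stand above 0 m and y of vane_tip in the frame of stand between -0.012 and 0.012 m and contact force between the fingers and stand below 0.05 N and value of joint button above 0.0045 m), for 0.1 s.
At the end, for the whole second after the job is handed in: The vane rests with its nose within 6 degrees (12 mm at the tip) of the base's north line, the button is out again, and the stand and the button box stand upright and still, less than 20 mm from where they were (x of vane_tip in the frame of stand above 0 m and y of vane_tip in the frame of stand between -0.012 and 0.012 m and velocity of joint vane between -0.05 and 0.05 rad/s and value of joint button below 0.0015 m and angle between each of stand, button_box's own z axis and vertical below 0.05 rad and linear speed of each of stand, button_box below 0.02 m/s and distance of each of north, button_box from where it was at the start of the episode below 0.02 m); the robot touches nothing.
It fails at once if the stand was shifted or turned by more than 20 mm at its point (distance of north from where it was at the start of the episode above 0.02 m).
It fails at once if the stand was lifted or tipped (height (world z) of stand above 0.01 m or angle between stand's own z axis and vertical above 0.2 rad).
It fails at once if the vane or its stand was gripped or shoved with more than 12 N (contact force between the fingers and stand above 12 N).
It fails at once if the button box was lifted, tipped or shifted by more than 20 mm (height (world z) of button_box above 0.01 m or distance of button_box from where it was at the start of the episode above 0.02 m or angle between button_box's own z axis and vertical above 0.2 rad).
It fails at once if the box with the knob, cup anemometer, screwdriver, pliers: one of them was moved by more than 20 mm (distance of any of knob_box, anemometer, screwdriver, pliers from where it was at the start of the episode above 0.02 m).
It also fails if it takes over 58 s, if anything falls off the work surface, if the arm or the gripper's body presses on something with over 40 N, if the wrist force passes 120 N, or if a joint passes its speed limit or range.

### The arm

A 6-joint arm with a two-finger parallel gripper is mounted at the origin on the work surface. World frame = base frame: x ahead of the robot, y to its left, z up, the work surface at z = 0. Lengths are in m, angles in rad, forces in N, time in s.
With the tool pointing down it reaches from about 0.225 to 0.875 m from the base axis. Payload 3.4 kg.
Tool frame: the origin (TCP) lies between the finger pads; the fingertips stand 8 mm ahead of it and the grasp point (between the pads) lies 11 mm behind it; z points along the fingers, y is the line along which they close (so a half turn about z gives the same grasp; the last joint's range is limited). The gripper opens to 85 mm and grips with 20 to 120 N. Pads are 22 mm wide; open, the fingers measure 114 mm over their backs; the gripper's body (76 mm by 85 mm) begins 54 mm behind the grasp point. The pads swing forward as they close: fully open they stand 13 mm farther back than shut.
Start: joints at [-1.238, 0.276, 1.505, -0, 1.361, -0.121], TCP at [0.252, -0.517, 0.239] pointing down, gripper open.
Joint ranges: [-2.89, 2.89], [-0.75, 2.08], [0.22, 2.7], [-1.18, 4.32], [0.11, 2.71], [-2.7, 2.7]. Speed limits (rad/s): [2.57, 2.57, 3.14, 3.14, 3.14, 3.14].

### API

Orientations are given as a unit quaternion [w, x, y, z].
In Python, from rig import manip gives the robot as it stands.
- The arm moves only by the tool move_arm, never from a script. Its argument "deltas" is a list that holds one entry, the list of rows, each a list of 5 numbers: the shift along the tool's x, y, z normalised to -1 to 1, where 1 is 80 cm, then the turn about the tool's z normalised to -1 to 1, where 1 is 120 degrees, then the closure, from -1 (fully open) to 1 (shut). In form: [[[tx, ty, tz, twist, grip], ...]]. A call has 1 to 12 rows; each row is the pose to reach, as a shift and turn from the pose commanded when the call began, along the tool's axes at that moment; what a row does not reach only later rows make up. A row lasts 1/10 s, in which the tool goes at most 50 mm and 8.59 degrees, less where a joint would pass 70% of its speed; a pose out of reach is approached as far as the arm can. A call with a number of a shift or a turn outside -1 to 1 is refused whole. A call with a gripper value outside its range is refused whole. The fingers move at their own pace and stop on an object; "squeeze" is the grip in N (left out, the last holds). Time passes only in rows, so rows that repeat a pose let the fingers close. It gives the time, the measured TCP pose, the force, the opening and the grip force at its end, in the units of the state.
- manip.get_state(): the state, without advancing time (a new reading comes with each control period).
- manip.get_image(name): name is "side" or "top"; returns the picture (420x560x3 uint8, red, green, blue); there is no depth.
- manip.camera_params(name): a dict with "fx", "fy", "cx", "cy" (pixels), "R" (3x3) and "t" (3): a world point X has camera coordinates R X + t. Camera axes: x right, y down, z forward; pixel columns grow to the right and rows downward; lengths in m; the calibration is good to about 2 mm. A picture is of the moment at which its call begins. camera_params takes no time and is no camera call.
- manip.sign_off(): hands the job in; it is judged then, once.
The state is a dict: "clock": time; "qpos": joint angles; "qd": joint speeds; "effort": joint torques, N m; "position": TCP position; "ee_rot": TCP orientation; "contact_force": force on the tool from outside, world axes, zero at the start; "moment": the same for the moment, N m; "width": finger opening in m; "gripper_force": force on a finger pad.
Only numpy, scipy, OpenCV 4.12 (cv2) and the standard library are available. Lean on these libraries where they do the work, as an engineer would, in place of code of your own. Each camera call takes 0.05 s, during which the arm holds its last target. There are 200 camera calls.

## Working session

There is one attempt and no reset: what is moved stays moved. The work goes in short steps, Python scripts to look and compute and a tool call to move; the robot and the scene stay as the last step left them, time stands still between calls to the robot, and variables do not carry over. Pictures are saved under pics/ and viewed, at most 10 in all, crops included, and the job is handed in when it is done.

Besides the shell and the picture viewer there is one more tool, called as a command line: name --argument value ..., lists and objects as JSON in quotes. move_arm: Moves the arm, as the interface text tells. Scaled input: -1 to 1 covers 80 cm each way for a shift and 120 degrees each way for a turn. Its arguments: {"type":"object","properties":{"deltas":{"type":"array","items":{"type":"array","items":{"type":"array","items":{"type":"number","minimum":-1,"maximum":1}}}},"squeeze":{"type":"number"}},"required":["deltas"]}

```bash
mkdir -p pics; ls; python3 - <<'E'
from rig import manip
import cv2
for n in("top","side"):
    im=manip.get_image(n); cv2.imwrite(f"pics/{n}0.png",im[...,::-1])
    p=manip.camera_params(n); print(n,p)
print(manip.get_state())
E
```

```text
pics
top {'fx': 543.7286684464641, 'fy': 543.7286684464641, 'cx': 270.8045735038692, 'cy': 206.5163899434132, 'R': array([[ 0.02049033, -0.9995073 , -0.02377614],
       [-0.98789708, -0.01658371, -0.15422171],
       [ 0.15375143,  0.02664843, -0.98775015]]), 't': array([-0.03722917,  0.55891369,  1.43218968])}
side {'fx': 479.86556230485417, 'fy': 479.86556230485417, 'cx': 280.4310908952039, 'cy': 205.51459447353622, 'R': array([[-0.9287878 , -0.37059103,  0.00393716],
       [-0.20411124,  0.50262568, -0.84006311],
       [ 0.30934094, -0.78104399, -0.5424744 ]]), 't': array([0.48882153, 0.21591678, 0.98286713])}
{'clock': 0.1, 'qpos': array([-1.23798605e+00,  2.76493488e-01,  1.50600853e+00, -3.52964911e-05,
        1.36069330e+00, -1.21012113e-01]), 'qd': array([ 0.00031942, -0.00044649, -0.00507318, -0.00053778,  0.00052688,
        0.00040191]), 'effort': array([ 1.44452159e-03, -4.17701018e+01, -2.46404994e+01, -6.99952898e-05,
        5.83266563e-03, -4.01855615e-06]), 'position': array([ 0.25190841, -0.5163691 ,  0.23854723]), 'ee_rot': array([-7.95015713e-04,  9.74364783e-01,  2.24972504e-01, -1.01861995e-04]), 'contact_force': array([ 0.18440482,  0.77655111, -0.33292119]), 'moment': array([ 0.03269678, -0.04621949, -0.00984641]), 'gripper_force': 0.0, 'width': 0.08561635683418303}
```

View pics/top0.png

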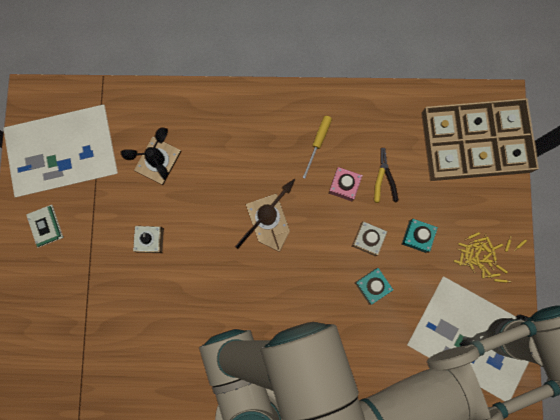

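View pics/side0.png

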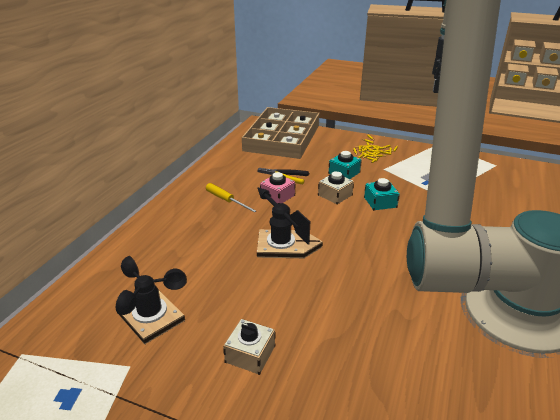

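Top view: the vane hub is at (267,215), with its nose at about (293,182), tail at about (238,247) and base point near (278,249). Button boxes: pink (346,183), turquoise (421,235) and (375,286), plywood with white lid (371,238), and the black-knob box (147,238). The plywood/white one at (371,238) fits the description. I'll confirm it in a crop.

```bash
cat > h.py <<'E'
import numpy as np
from rig import manip
def ray(n,u,v,z):
    p=manip.camera_params(n);R,t=p['R'],p['t']
    d=R.T@[(u-p['cx'])/p['fx'],(v-p['cy'])/p['fy'],1];c=-R.T@t
    return (c+d*(z-c[2])/d[2])
def proj(n,X):
    p=manip.camera_params(n);c=p['R']@X+p['t'];return p['fx']*c[0]/c[2]+p['cx'],p['fy']*c[1]/c[2]+p['cy']
E
python3 - <<'E'
import cv2
im=cv2.imread("pics/top0.png")[165:265,230:400]
cv2.imwrite("pics/c0.png",cv2.resize(im,None,fx=4.7,fy=4.7,interpolation=cv2.INTER_CUBIC))
E
```

```text
(no output)
```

View pics/c0.png

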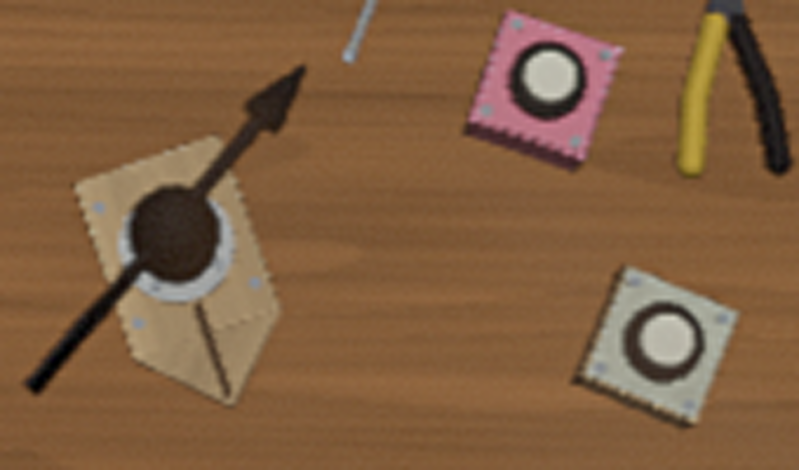

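Crop: the white-lid plywood box has its button cap at crop (668,340), which confirms it. Stand: tip (232,404), rear corners (78,186) and (218,138), shoulders (135,355) and (280,312). Vane: nose (304,67), tail end (33,388), hub (175,235).

```bash
python3 - <<'E'
from h import *
f=lambda u,v,z:ray("top",230+u/4.7,165+v/4.7,z)
np.set_printoptions(precision=4,suppress=True)
tip=f(232,404,.018);b1=f(78,186,.018);b2=f(218,138,.018);s1=f(135,355,.018);s2=f(280,312,.018)
nose=f(304,67,.105);tail=f(33,388,.115);hub=f(175,235,.118);btn=f(668,340,.07)
print(tip,b1,b2,s1,s2,'\n',nose,tail,hub,btn)
d=tip-(b1+b2)/2;d/=np.linalg.norm(d);ax=tip-.1*d
print('axis',ax,'north deg',np.degrees(np.arctan2(d[1],d[0])), np.linalg.norm(b1-b2),np.linalg.norm(s1-s2),np.linalg.norm(tip-(b1+b2)/2))
for q in(nose,tail):print(np.linalg.norm((q-ax)[:2]),np.degrees(np.arctan2(*(q-ax)[1::-1])))
v=nose-tail;print(np.degrees(np.arctan2(v[1],v[0])))
from scipy.spatial.transform import Rotation as Ro
q=manip.get_state()['ee_rot'];print(Ro.from_quat(q,scalar_first=True).as_matrix())
E
```

```text
[ 0.4413 -0.0519  0.018 ] [0.5677 0.0409 0.018 ] [ 0.5977 -0.0409  0.018 ] [0.4687 0.005  0.018 ] [ 0.4954 -0.0789  0.018 ] 
 [ 0.623  -0.0894  0.105 ] [0.4409 0.0553 0.115 ] [ 0.5256 -0.0201  0.118 ] [ 0.4778 -0.2955  0.07  ]
axis [ 0.5352 -0.0175  0.018 ] north deg -159.82184747296338 0.08710713530072946 0.08803793070418041 0.1506406647116812
0.11359312830067413 -39.32719413513042
0.11913058609033153 142.34339090708022
-38.472025149697444
[[ 0.8988  0.4384 -0.0006]
 [ 0.4384 -0.8988  0.0015]
 [ 0.0002 -0.0016 -1.    ]]
```

The sizes check out: base width 88 mm (90 given), nose radius 114 mm (115), button at a plausible height and reach. The vane is at about -39° and north is -160°, so I'll push the tail clockwise about 121° with the closed fingertips. Next, the approach moves.

```bash
cat >> h.py <<'E'
from scipy.spatial.transform import Rotation as Ro
AX=np.array([.533,-.018])
def arc(deg,z,r=.095): a=np.radians(deg);return [AX[0]+r*np.cos(a),AX[1]+r*np.sin(a),z]
def rows(pts,yaw,pos=None,y0=None):
    s=manip.get_state();R=Ro.from_quat(s['ee_rot'],scalar_first=True).as_matrix()
    cur=np.degrees(np.arctan2(R[1,0],R[0,0]))
    print('pos',s['position'],'yaw',cur,'t',s['clock'],'F',s['contact_force'],s['width'])
    for p in pts: print(np.round(np.r_[R.T@(np.array(p)-s['position'])/.8,(cur-yaw)/120],4).tolist())
E
python3 -c "
from h import *
rows([arc(166,.238),arc(166,.113)],20.2)"
```

```text
pos [ 0.25190841 -0.5163691   0.23854723] yaw 26.002523812748382 t 0.1 F [ 0.18440482  0.77655111 -0.33292119] 0.08561635683418303
[0.4979, -0.4822, 0.0015, 0.0484]
[0.4979, -0.4819, 0.1578, 0.0484]
```

move_arm --deltas '[[[0.498, -0.482, 0.0, 0.048, 1], [0.498, -0.482, 0.0, 0.048, 1], [0.498, -0.482, 0.0, 0.048, 1], [0.498, -0.482, 0.0, 0.048, 1], [0.498, -0.482, 0.0, 0.048, 1], [0.498, -0.482, 0.0, 0.048, 1], [0.498, -0.482, 0.0, 0.048, 1], [0.498, -0.482, 0.0, 0.048, 1], [0.498, -0.482, 0.0, 0.048, 1], [0.498, -0.482, 0.0, 0.048, 1], [0.498, -0.482, 0.0, 0.048, 1], [0.498, -0.482, 0.0, 0.048, 1]]]' --squeeze 20

```text
clock: 1.3
position: [0.442, 0.0096, 0.2391]
ee_rot: [-0.001, 0.984, 0.179, 0.001]
contact_force: [0.0, -0.2, 0.1]
width: -0.0001
gripper_force: 0.0
```

move_arm --deltas '[[[0, 0, 0, 0, 1], [0, 0, 0, 0, 1], [0, 0, 0, 0, 1], [0, 0, 0, 0, 1], [0, 0, 0, 0, 1], [0, 0, 0, 0, 1]]]'

```text
clock: 1.9
position: [0.441, 0.0037, 0.2393]
ee_rot: [0.0, 0.985, 0.175, 0.0]
contact_force: [0.0, 0.2, 0.1]
width: -0.0002
gripper_force: 0.0
```

```bash
python3 -c "
from h import *
import cv2
rows([arc(166,.113)],20.2)
im=manip.get_image('side')[...,::-1];cv2.imwrite('pics/s1.png',cv2.resize(im[120:300,180:420],None,fx=3,fy=3))"
```

```text
pos [0.44101769 0.00365848 0.23934924] yaw 20.151758678026052 t 1.9 F [0.01825849 0.18580923 0.09902085] -0.00020213154832249462
[0.0003, -0.0017, 0.1579, -0.0004]
```

View pics/s1.png

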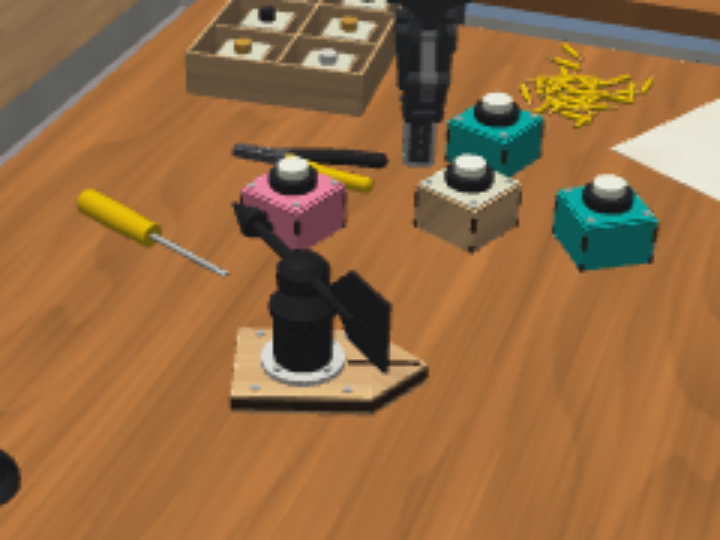

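Crop of the side view: the shut fingertips hang at (418,160), above the base's point side and clear of the fin at (365,320). I'll descend there.

move_arm --deltas '[[[0, -0.002, 0.06, 0, 1], [0, -0.002, 0.12, 0, 1], [0, -0.002, 0.158, 0, 1], [0, -0.002, 0.158, 0, 1], [0, -0.002, 0.158, 0, 1]]]'

```text
clock: 2.45
position: [0.441, 0.0057, 0.1133]
ee_rot: [0.0, 0.984, 0.176, -0.0]
contact_force: [0.7, 0.4, 0.4]
width: -0.0002
gripper_force: 0.0
```

```bash
python3 -c "
from h import *
rows([arc(a,.113) for a in range(158,34,-8)]+[arc(36,.113)],20.2)"
```

```text
pos [0.4410219  0.00570213 0.1133049 ] yaw 20.227875560934137 t 2.45 F [0.66313843 0.37748637 0.40592627] -0.0001593092920908284
[0.0097, -0.0123, 0.0004, 0.0002]
[0.0217, -0.0237, 0.0004, 0.0002]
[0.0351, -0.0334, 0.0004, 0.0002]
[0.0498, -0.0411, 0.0004, 0.0002]
[0.0654, -0.0467, 0.0004, 0.0002]
[0.0816, -0.0501, 0.0004, 0.0002]
[0.0981, -0.0512, 0.0004, 0.0002]
[0.1146, -0.05, 0.0004, 0.0002]
[0.1308, -0.0465, 0.0004, 0.0002]
[0.1464, -0.0407, 0.0004, 0.0002]
[0.161, -0.0329, 0.0004, 0.0002]
[0.1743, -0.0231, 0.0004, 0.0002]
[0.1862, -0.0116, 0.0004, 0.0002]
[0.1963, 0.0015, 0.0004, 0.0002]
[0.2046, 0.0159, 0.0004, 0.0002]
[0.2107, 0.0313, 0.0004, 0.0002]
[0.2119, 0.0353, 0.0004, 0.0002]
```

move_arm --deltas '[[[0.01, -0.012, 0, 0, 1], [0.022, -0.024, 0, 0, 1], [0.035, -0.033, 0, 0, 1], [0.05, -0.041, 0, 0, 1], [0.065, -0.047, 0, 0, 1], [0.082, -0.05, 0, 0, 1], [0.098, -0.051, 0, 0, 1], [0.115, -0.05, 0, 0, 1], [0.131, -0.046, 0, 0, 1], [0.146, -0.041, 0, 0, 1], [0.161, -0.033, 0, 0, 1], [0.161, -0.033, 0, 0, 1]]]'

```text
clock: 3.65
position: [0.5545, 0.0753, 0.1124]
ee_rot: [-0.0, 0.984, 0.176, 0.001]
contact_force: [-0.9, -0.5, -0.1]
width: -0.0
gripper_force: 0.0
```

```bash
python3 -c "
from h import *
rows([arc(a,.113) for a in (72,66,60,54,48,43,39,36)],20.2)"
```

```text
pos [0.55445875 0.07526831 0.112363  ] yaw 20.21777072210206 t 3.65 F [-0.86067605 -0.48546026 -0.0973348 ] -4.64401474815935e-05
[0.008, 0.0068, -0.0008, 0.0001]
[0.0174, 0.015, -0.0008, 0.0001]
[0.0258, 0.0241, -0.0008, 0.0001]
[0.0332, 0.0341, -0.0008, 0.0001]
[0.0396, 0.0448, -0.0007, 0.0001]
[0.044, 0.0541, -0.0007, 0.0001]
[0.047, 0.0619, -0.0007, 0.0001]
[0.0488, 0.0678, -0.0007, 0.0001]
```

move_arm --deltas '[[[0.009, 0.008, 0, 0, 1], [0.018, 0.016, 0, 0, 1], [0.026, 0.025, 0, 0, 1], [0.033, 0.034, 0, 0, 1], [0.04, 0.045, 0, 0, 1], [0.044, 0.054, 0, 0, 1], [0.047, 0.062, 0, 0, 1], [0.049, 0.068, 0, 0, 1], [0.049, 0.068, 0, 0, 1], [0.049, 0.068, 0, 0, 1]]]'

```text
clock: 4.65
position: [0.6077, 0.0377, 0.1128]
ee_rot: [-0.0, 0.984, 0.176, -0.0]
contact_force: [-0.6, 0.3, -0.2]
width: -0.0002
gripper_force: 0.0
```

```bash
python3 -c "
from h import *
import cv2
rows([arc(33,.113),arc(30,.113)],20.2)
a=cv2.resize(manip.get_image('side')[160:280,230:360,::-1],None,fx=4,fy=4,interpolation=2)
b=cv2.resize(manip.get_image('top')[150:270,220:290,::-1],None,fx=4,fy=4,interpolation=2)
cv2.imwrite('pics/s2.png',cv2.hconcat([a,b]))"
```

```text
pos [0.60768935 0.03770583 0.11282434] yaw 20.226118849886905 t 4.65 F [-0.61848141  0.2865299  -0.1838809 ] -0.00020146362014420403
[0.0041, 0.0068, -0.0002, 0.0002]
[0.0053, 0.0129, -0.0002, 0.0002]
```

View pics/s2.png

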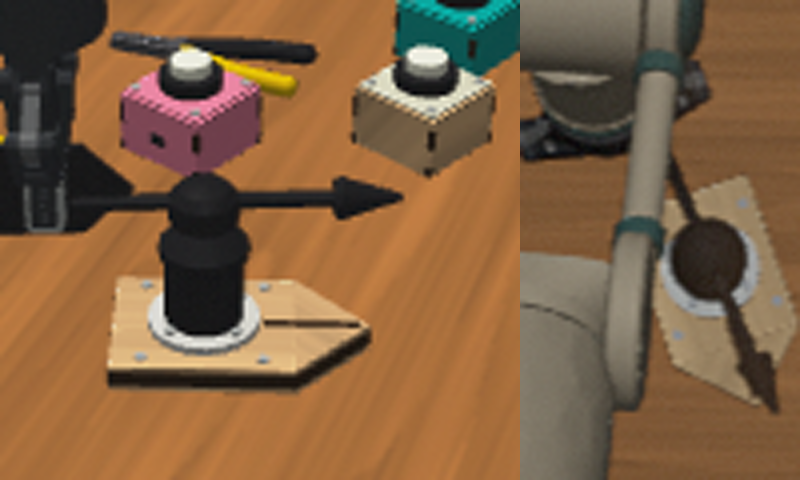

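The nose now points nearly over the base's point: top crop (775,410), side crop (402,197). I'll measure its bearing.

```bash
python3 -c "
from h import *
ax3=np.array([*AX,.118])
for n,u,v in(('top',283.75,252.5),('side',330.5,209.25)):
    q=ray(n,u,v,.105);print(q,np.linalg.norm(q[:2]-AX),np.degrees(np.arctan2(*(q[:2]-AX)[::-1])))
a=np.radians(-159.8)
for da in (0,6):
  w=[AX[0]+.115*np.cos(a+np.radians(da)),AX[1]+.115*np.sin(a+np.radians(da)),.105]
  print(da,proj('top',w),proj('side',w))
# boom slope in top: hub-> tip
p1=ray('top',220+(676-520)/4,150+165/4,.11);p2=ray('top',283.75,252.5,.105);d=p2-p1;print(np.degrees(np.arctan2(d[1],d[0])))
"
```

```text
[ 0.43118925 -0.06408895  0.105     ] 0.1117569724926966 -155.64409835887759
[ 0.42757367 -0.06329878  0.105     ] 0.11474619954881209 -156.74813807970514
0 (np.float64(281.2180181455331), np.float64(254.84366112584442)) (np.float64(330.8425994443087), np.float64(210.71238666046506))
6 (np.float64(285.5699766261957), np.float64(253.07133335130433)) (np.float64(330.2534191162782), np.float64(207.849202050747))
-156.95748922773797
```

About 3.3° is left, roughly 5.5 mm. I'll nudge, then back straight off and rise.

move_arm --deltas '[[[0.0015, 0.003, 0, 0, 1], [0.003, 0.007, 0, 0, 1], [0.003, 0.007, 0, 0, 1], [0.003, 0.007, 0, 0, 1], [0.003, -0.01, 0, 0, 1], [0.003, -0.03, 0, 0, 1], [0.003, -0.04, 0, 0, 1], [0.003, -0.04, 0, 0, 1], [0.003, -0.04, -0.06, 0, 1], [0.003, -0.04, -0.12, 0, 1], [0.003, -0.04, -0.15, 0, 1], [0.003, -0.04, -0.15, 0, 1]]]'

```text
clock: 5.95
position: [0.6017, 0.0687, 0.2379]
ee_rot: [0.001, 0.984, 0.176, 0.005]
contact_force: [0.1, 0.5, -0.7]
width: -0.0002
gripper_force: 0.0
```

```bash
python3 -c "
from h import *
import cv2
b=ray('top',230+668/4.7,165+340/4.7,.07);print(b)
rows([[b[0],b[1],.233],[b[0],b[1],.1]],20.2)
a=cv2.resize(manip.get_image('side')[160:280,230:360,::-1],None,fx=4,fy=4,interpolation=2)
b=cv2.resize(manip.get_image('top')[150:270,220:290,::-1],None,fx=4,fy=4,interpolation=2)
cv2.imwrite('pics/s3.png',cv2.hconcat([a,b]))"
```

```text
[ 0.47781152 -0.29547318  0.07      ]
pos [0.60166179 0.06867546 0.23786066] yaw 20.263465853136164 t 5.95 F [ 0.0662927   0.45870746 -0.67086431] -0.00019725742567378658
[-0.3029, 0.3734, 0.0047, 0.0005]
[-0.3045, 0.3727, 0.171, 0.0005]
```

View pics/s3.png

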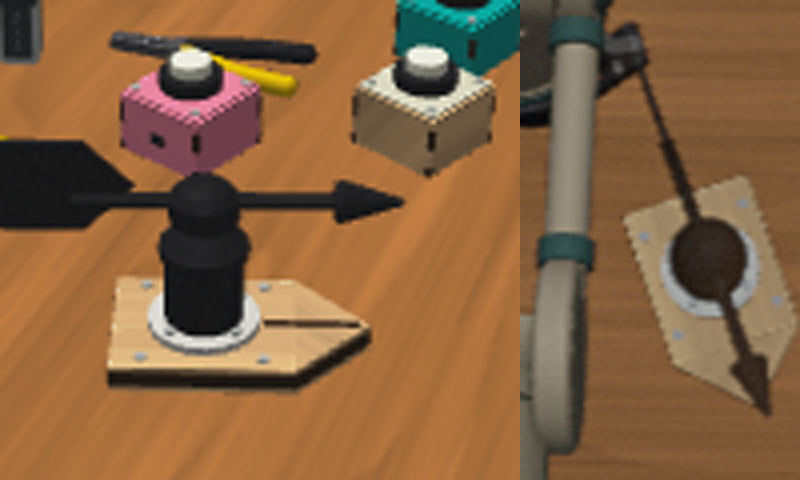

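After the finger left, the nose is at top crop (768,414) and side crop (403,202), about 1° or less off north. The stand is unmoved. Next is the button. I'll cross-check its position in the side view (cap at crop (428,57)).

```bash
python3 -c "
from h import *
print(ray('side',230+428/4,160+55/4,.07))
for n,u,v in(('top',282,253.5),('side',330.75,210.5)):
    q=ray(n,u,v,.105);print(np.degrees(np.arctan2(*(q[:2]-AX)[::-1])))"
```

```text
[ 0.47593726 -0.29331044  0.07      ]
-158.26009493062188
-159.36073587894833
```

move_arm --deltas '[[[-0.303, 0.373, 0, 0, 1], [-0.303, 0.373, 0, 0, 1], [-0.303, 0.373, 0, 0, 1], [-0.303, 0.373, 0, 0, 1], [-0.303, 0.373, 0, 0, 1], [-0.303, 0.373, 0, 0, 1], [-0.303, 0.373, 0, 0, 1], [-0.303, 0.373, 0, 0, 1], [-0.303, 0.373, 0, 0, 1], [-0.303, 0.373, 0, 0, 1], [-0.303, 0.373, 0, 0, 1], [-0.303, 0.373, 0, 0, 1]]]'

```text
clock: 7.25
position: [0.4751, -0.2938, 0.2324]
ee_rot: [-0.001, 0.984, 0.177, -0.0]
contact_force: [-0.0, -0.6, -0.1]
width: -0.0001
gripper_force: 0.0
```

```bash
python3 -c "
from h import *
rows([[.477,-.296,.095]],20.2)"
```

```text
pos [ 0.47507094 -0.29376197  0.23237533] yaw 20.34421973244235 t 7.25 F [-0.01982642 -0.64379098 -0.06819183] -9.620820088951878e-05
[0.0014, 0.0037, 0.1717, 0.0012]
```

move_arm --deltas '[[[0.002, 0.002, 0.06, 0, 1], [0.002, 0.002, 0.12, 0, 1], [0.002, 0.002, 0.16, 0, 1], [0.002, 0.002, 0.172, 0, 1], [0.002, 0.002, 0.172, 0, 1], [0.002, 0.002, 0.172, 0, 1]]]'

```text
clock: 7.85
position: [0.4783, -0.2966, 0.0969]
ee_rot: [0.001, 0.984, 0.176, 0.001]
contact_force: [-0.6, 0.7, 0.2]
width: -0.0001
gripper_force: 0.0
```

```bash
python3 -c "
from h import *
import cv2
rows([[.477,-.2945,.078],[.477,-.2945,.0725]],20.2)
a=cv2.resize(manip.get_image('side')[130:230,270:400,::-1],None,fx=4,fy=4,interpolation=2)
cv2.imwrite('pics/s4.png',a)"
```

```text
pos [ 0.47828096 -0.29661122  0.09687195] yaw 20.290590332790146 t 7.85 F [-0.5666303   0.71136529  0.18359572] -5.293988221133048e-05
[-0.0006, -0.0031, 0.0236, 0.0008]
[-0.0006, -0.0031, 0.0305, 0.0008]
```

View pics/s4.png

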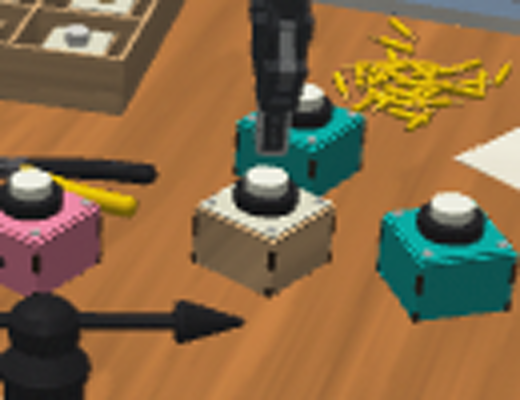

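The fingertips at (272,150) are above the plywood box's cap at (267,178). I'll press in small steps.

move_arm --deltas '[[[0, -0.002, 0.01, 0, 1], [0, -0.002, 0.018, 0, 1], [0, -0.002, 0.022, 0, 1], [0, -0.002, 0.025, 0, 1], [0, -0.002, 0.028, 0, 1], [0, -0.002, 0.03, 0, 1], [0, -0.002, 0.03, 0, 1], [0, -0.002, 0.03, 0, 1]]]'

```text
clock: 8.7
position: [0.4762, -0.2946, 0.072]
ee_rot: [-0.0, 0.984, 0.176, -0.0]
contact_force: [-1.4, 1.7, 6.5]
width: -0.0003
gripper_force: 3.3
```

A force of 6.5 N with the tips at 64 mm means the button is fully down. I'll hold briefly, then release.

move_arm --deltas '[[[0, 0, 0.0007, 0, 1], [0, 0, 0.0007, 0, 1], [0, 0, 0.0007, 0, 1], [0, 0, -0.01, 0, 1], [0, 0, -0.04, 0, 1], [0, 0, -0.09, 0, 1], [0, 0, -0.15, 0, 1], [0, 0, -0.15, 0, 1], [0, 0, -0.15, 0, 1]]]'

```text
clock: 9.6
position: [0.477, -0.2953, 0.1927]
ee_rot: [0.001, 0.984, 0.176, 0.001]
contact_force: [-0.1, 0.1, -0.5]
width: 0.0004
gripper_force: 0.0
```

```bash
python3 -c "
from h import *
import cv2
rows([],20.2)
a=cv2.resize(manip.get_image('side')[130:280,230:390,::-1],None,fx=3,fy=3,interpolation=2)
b=cv2.resize(manip.get_image('top')[160:310,240:340,::-1],None,fx=3,fy=3,interpolation=2)
cv2.imwrite('pics/s5.png',cv2.hconcat([a,b]))"
```

```text
pos [ 0.47701434 -0.29530182  0.19273584] yaw 20.239355640151967 t 9.6 F [-0.14980742  0.06569972 -0.50463981] 0.0003788731764760971
```

View pics/s5.png

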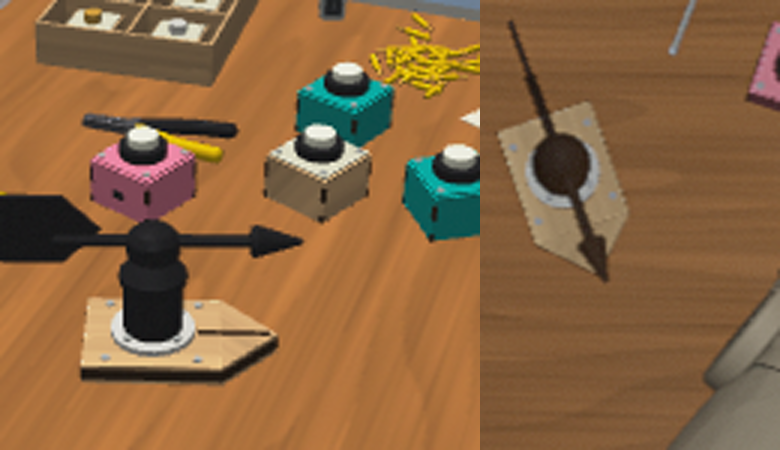

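The nose (side crop (302,241), top crop (606,280)) still points over the base tip. The cap at (320,135) is out again, and the box is in place. Handing in.

```bash
python3 -c "
from rig import manip
print(manip.sign_off())"
```

```text
the job is handed in; nothing more can be done
None
```

I pushed the vane to within about 1.5° of north by the camera images, pressed the plywood box's button fully down (6.5 N) and let it spring back, and handed the job in at about 10 s; no verdict came back.

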